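# Push the packing block down its lane to the stop

## Task

The black steel packing block lies askew in front of the open end of its storage lane, the two low aluminium rails screwed to the table. With the fingertips gently push it straight down the lane until it sits home against the dark cross-bar at the far end, without the block ever touching either rail, then take the hand away. Only push it: do not pinch, lift or tip the block, and leave the bottle, the valve and the roll of thread tape where they are.

Things in the scene. Friction and masses are not known exactly. Their poses are not given: they have to be found in the camera images.
- lane: storage lane fixed to the table; its place and heading differ from run to run. Origin on the table surface, midway between the rails at the open end (mouth). +x points down the lane to the stop, +y to rail_a, z up. Between the rails the lane is 48 mm wide with the bare table as its floor; the rails are 160 mm long and 12 mm high. The stop is a dark steel cross-bar, 14 mm thick, 18 mm high and 88 mm wide; its near face is at x = 160 mm
- rail_a: aluminium angle rail on the +y side of the lane: wall 6 mm thick, 12 mm high, from y = +24 to +30 mm, with a 3 mm thick screwed flange outwards to y = +45 mm (screw heads 6 mm high). Its origin and axes are those of the lane
- rail_b: the same rail mirrored on the -y side of the lane (wall from y = -24 to -30 mm). Its origin and axes are those of the lane
- stop_face (a point): point at the foot of the stop's near face, midway between the rails, 160 mm down the lane from the mouth; axes as the lane
- block: loose black steel packing block, a plain rectangular box 75 mm long (along its own y), 28 mm wide (its x), 24 mm high, about 0.16 kg. Origin at the centre of its underside. It goes lengthways down the lane (10 mm clear each side when centred and straight), either end first. It starts on the table with its centre 65 to 100 mm before the mouth, up to 20 mm to one side of the lane's middle line and up to 0.3 rad askew
- bottle: bystander: upright red threadlock bottle, 24 x 36 mm and 92 mm high, beside the lane on its -y side; origin at the centre of its underside
- valve: bystander: small solenoid valve standing on its manifold, 23 x 50 mm and 58 mm high, beside the lane on its +y side; origin at the centre of its underside
- tape: bystander: roll of thread tape lying flat, 54 mm across and 16 mm high, beyond the stop; origin at the centre of its underside

How it is judged:
On the way:
1. the block is more than half inside the lane, lengthways between the rails (x of block in the frame of lane between 0 and 0.1 m and y of block in the frame of lane between -0.012 and 0.012 m and height (world z) of block below 0.005 m and angle between the y axis of block and the x axis of lane, either way round below 0.3 rad), for 0.1 s.
At the end, for the whole second after the job is handed in: the block lies flat and at rest on the table between the rails, lengthways (within 0.25 rad) and within 12 mm of the lane's middle line, its leading end within 5 mm of the stop (x of block in the frame of stop_face above -0.0425 m and y of block in the frame of lane between -0.012 and 0.012 m and angle between the y axis of block and the x axis of lane, either way round below 0.25 rad and height (world z) of block below 0.005 m and angle between block's own z axis and vertical below 0.1 rad and linear speed of block below 0.01 m/s); the robot touches nothing.
It fails at once if the block touches a rail (contact force between block and rail_a above 0.1 N or contact force between block and rail_b above 0.1 N).
It fails at once if the block is lifted more than 8 mm or tipped more than 0.25 rad (height (world z) of block above 0.008 m or angle between block's own z axis and vertical above 0.25 rad).
It fails at once if the block is pinched or shoved with more than 35 N (contact force between the fingers and block above 35 N).
It fails at once if the bottle, the valve or the roll of tape is moved more than 10 mm, or the bottle tipped (distance of any of bottle, valve, tape from where it was at the start of the episode above 0.01 m or angle between bottle's own z axis and vertical above 0.3 rad).
It also fails if it takes over 67 s, if anything falls off the work surface, if the arm or the gripper's body presses on something with over 40 N, if the wrist force passes 120 N, or if a joint passes its speed limit or range.

## Robot

A 6-joint arm with a two-finger parallel gripper is mounted at the origin on a cart in front of the work surface, level with it; the furniture and walls round the work are solid. World frame = base frame: x ahead of the robot, y to its left, z up, the work surface at z = 0. Lengths are in m, angles in rad, forces in N, time in s.
With the tool pointing down it reaches from about 0.2 to 0.875 m from the base axis. Payload 3.4 kg.
Tool frame: the origin (TCP) lies on the mounting face of the last link; the fingertips stand 199 mm ahead of it and the grasp point (between the pads) lies 180 mm ahead of it; z points along the fingers, y is the line along which they close (so a half turn about z gives the same grasp; the last joint's range is limited). The gripper opens to 94 mm and grips with 3 to 60 N. Pads are 16 mm wide; open, the fingers measure 119 mm over their backs; the gripper's body (75 mm by 177 mm) begins 78 mm behind the grasp point.
Start: joints at [-1.331, 0.276, 1.505, -0, 1.361, -0.121], TCP at [0.203, -0.538, 0.405] pointing down, gripper open.
Joint ranges: [-2.89, 2.89], [-0.75, 2.08], [0.22, 2.7], [-1.18, 4.32], [0.11, 2.71], [-2.7, 2.7]. Speed limits (rad/s): [2.57, 2.57, 3.14, 3.14, 3.14, 3.14].

## Interface

Orientations are given as [roll, pitch, yaw] about the fixed x, y, z axes, in that order (R = Rz(yaw) Ry(pitch) Rx(roll)).
In Python, from bench import arm gives the robot as it stands.
- The arm moves only by the shell command python3 -m handwheel 'ROWS' [FORCE]. ROWS is a JSON object of lists of equal length, an entry for each row: "jaw": the closure, from -1 (fully open) to 1 (shut), so that 0 is half open; "linear": the shift along the tool's x, y, z in units of 40 mm (1.0 is 40 mm), a list of three; "twist": the turn about the tool's z in units of 6 degrees (1.0 is 6 degrees). In form: {"jaw": [jaw, ...], "linear": [[tx, ty, tz], ...], "twist": [twist, ...]}. A call has 1 to 5 rows; each row is the pose to reach, as a shift and turn from the pose commanded when the call began, along the tool's axes at that moment; what a row does not reach only later rows make up. A row lasts 1/8 s, in which the tool goes at most 62.5 mm and 10.7 degrees, less where a joint would pass 70% of its speed; a pose out of reach is approached as far as the arm can. A call with a gripper value outside its range is refused whole. The fingers move at their own pace and stop on an object; FORCE is the grip in N (left out, the last holds). Time passes only in rows, so rows that repeat a pose let the fingers close. It gives the time, the measured TCP pose, the force, the opening and the grip force at its end, in the units of the state.
- arm.get_obs(): the state, without advancing time (a new reading comes with each control period).
- arm.capture(name): name is "scene" or "top" or "wrist"; returns a dict with "img" (420x560x3 uint8, red, green, blue), "vertical_fov" (degrees; the focal length in pixels is half the picture's height over the tangent of half this angle, whatever the lens; pixels are square), "cx", "cy" (the principal point, pixels), "view" (4x4, takes a point from world to camera coordinates). Camera axes: x right, y down, z forward; pixel columns grow to the right and rows downward; lengths in m; the calibration is good to about 2 mm. The wrist camera is an equidistant fisheye: a pixel r from the principal point sees the ray r / f radians off the axis. A picture is of the moment at which its call begins. There is no depth.
- arm.hand_in(): hands the job in; it is judged then, once.
The state is a dict: "clock": time; "q": joint angles; "joint_vel": joint speeds; "joint_torque": joint torques, N m; "tcp_pos": TCP position; "tcp_rot": TCP orientation; "ft_force": force on the tool from outside, world axes, zero at the start; "ft_torque": the same for the moment, N m; "opening": finger opening in m; "grip_force": force on a finger pad.
Only numpy, scipy, OpenCV 4.12 (cv2) and the standard library are available. Lean on these libraries where they do the work, as an engineer would, in place of code of your own. Each camera call takes 0.05 s, during which the arm holds its last target. There are 200 camera calls.

## Working session

There is one attempt and no reset: what is moved stays moved. The work goes in short steps, Python scripts to look and compute and a shell command to move; the robot and the scene stay as the last step left them, time stands still between calls to the robot, and variables do not carry over. Pictures are saved under pics/ and viewed, at most 10 in all, crops included, and the job is handed in when it is done.

```bash
mkdir -p pics; ls
python3 - <<'E'
from bench import arm
import cv2,numpy as np
for n in ("scene","top"):
    c=arm.capture(n); cv2.imwrite(f"pics/{n}0.png",c["img"][:,:,::-1]); print(n,c["vertical_fov"],c["cx"],c["cy"],np.round(c["view"],3).tolist())
o=arm.get_obs(); print(o["clock"],o["tcp_pos"],o["tcp_rot"],o["opening"])
E
```

```text
pics
scene 49.457400930721434 276.0402366767013 209.89865781028436 [[0.844, -0.536, -0.014, -0.517], [-0.409, -0.628, -0.662, 0.251], [0.346, 0.565, -0.749, 0.71], [0.0, 0.0, 0.0, 1.0]]
top 56.37894051724105 275.7094144962681 207.76685060645957 [[0.012, -1.0, 0.025, -0.054], [-0.994, -0.015, -0.109, 0.571], [0.109, -0.024, -0.994, 0.831], [0.0, 0.0, 0.0, 1.0]]
0.1 [ 0.20295295 -0.53779022  0.40391189] [-3.13998216e+00 -1.85283080e-04  3.60838186e-01] 0.09413700268733806
```

View pics/top0.png

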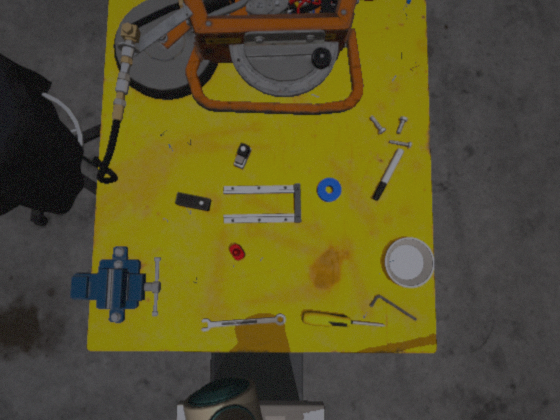

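View pics/scene0.png

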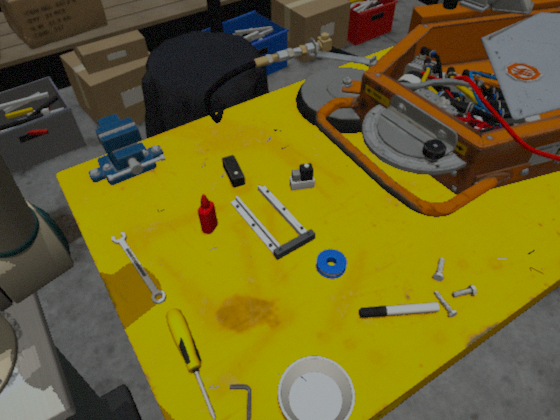

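The top view shows the block near (193,201), slightly askew. The lane mouth is near (223,204) and the stop near (297,203), with the lane running along world -y. The bottle is at (236,252), the valve at (242,155) and the tape at (329,189). I'll enlarge both views to measure.

```bash
cat > h.py <<'E'
import numpy as np, cv2
from bench import arm
def ray(c,u,v,fish=False):
    f=210/np.tan(np.radians(c["vertical_fov"])/2); x,y=(u-c["cx"])/f,(v-c["cy"])/f
    if fish:
        r=np.hypot(x,y)+1e-12; d=np.array([np.sin(r)*x/r,np.sin(r)*y/r,np.cos(r)])
    else: d=np.array([x,y,1.])
    V=np.array(c["view"]); return -V[:3,:3].T@V[:3,3], V[:3,:3].T@d
def onplane(c,u,v,z,fish=False):
    o,d=ray(c,u,v,fish); return (o+d*(z-o[2])/d[2])[:2]
def proj(c,P,fish=False):
    f=210/np.tan(np.radians(c["vertical_fov"])/2); V=np.array(c["view"]); p=V[:3,:3]@P+V[:3,3]
    if fish:
        r=np.hypot(p[0],p[1])+1e-12; k=f*np.arctan2(r,p[2])/r
    else: k=f/p[2]
    return c["cx"]+k*p[0],c["cy"]+k*p[1]
E
python3 - <<'E'
from h import *
c=arm.capture("top")
for n,u,v,z in [("mouthA",223,189,.012),("mouthB",223,219,.012),("stopA",297,186,.018),("stopB",297,220,.018),("b1",177,197,.024),("b2",210,206,.024),("bottle",236,252,.05),("valve",242,155,.03)]: print(n,onplane(c,u,v,z).round(4))
cr=c["img"][165:265,165:345,::-1]; cv2.imwrite("pics/topc.png",cv2.resize(cr,None,fx=4.4,fy=4.4,interpolation=cv2.INTER_CUBIC))
E
```

```text
mouthA [0.6152 0.0724]
mouthB [0.5473 0.0705]
stopA [ 0.6238 -0.0944]
stopB [ 0.5469 -0.0949]
b1 [0.5937 0.172 ]
b2 [0.5748 0.0987]
bottle [0.4744 0.0369]
valve [0.6898 0.0301]
```

View pics/topc.png

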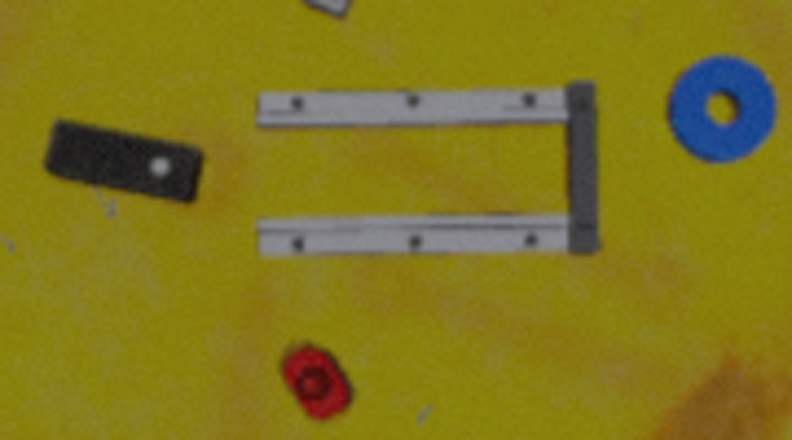

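The crop shows straight rails along world y, the block about 0.15–0.2 rad askew with its leading end towards (200,175), and the lane running in about -y. I'll go above the area with tool x along the lane (yaw ≈ +π/2) for a wrist look.

```bash
cat >> h.py <<'E'
from scipy.spatial.transform import Rotation as Ro
def togo(x,y,z,yaw):
    o=arm.get_obs(); R=Ro.from_euler("xyz",o["tcp_rot"]).as_matrix()
    d=R.T@(np.array([x,y,z])-o["tcp_pos"])/0.04
    t=-np.degrees(yaw-o["tcp_rot"][2])/6
    print("t",round(o["clock"],2),"tcp",o["tcp_pos"].round(4),"rot",np.round(o["tcp_rot"],4),"F",o["ft_force"].round(1),"GO lin",d.round(3),"twist",round(t,3))
E
python3 -c "
from h import *; togo(.58,.2,.38,1.571)"
```

```text
t 0.15 tcp [ 0.203  -0.5378  0.404 ] rot [-3.1402e+00 -1.0000e-04  3.6080e-01] F [0.3 0.2 0.2] GO lin [ 15.331 -13.93    0.621] twist -11.557
```

```bash
python3 -m handwheel '{"jaw":[1,1,1,1,1],"linear":[[15.33,-13.93,0.62],[15.33,-13.93,0.62],[15.33,-13.93,0.62],[15.33,-13.93,0.62],[15.33,-13.93,0.62]],"twist":[-11.56,-11.56,-11.56,-11.56,-11.56]}' 20; python3 -c "
from h import *; togo(.58,.2,.38,1.571)"
```

```text
clock: 0.78
tcp_pos: [0.3455, -0.258, 0.3952]
tcp_rot: [3.141, -0.0, 1.304]
ft_force: [0.2, -0.5, -0.1]
opening: 0.0473
grip_force: 0.0
t 0.78 tcp [ 0.3455 -0.258   0.3952] rot [ 3.1411 -0.      1.3037] F [ 0.2 -0.5 -0.1] GO lin [12.59   2.632  0.382] twist -2.553
```

```bash
python3 -m handwheel '{"jaw":[1,1,1,1,1],"linear":[[12.59,2.63,0.38],[12.59,2.63,0.38],[12.59,2.63,0.38],[12.59,2.63,0.38],[12.59,2.63,0.38]],"twist":[-2.55,-2.55,-2.55,-2.55,-2.55]}' >/dev/null; python3 -c "
from h import *; togo(.58,.2,.38,1.571)"
```

```text
t 1.4 tcp [0.4894 0.0195 0.386 ] rot [3.1412e+00 5.0000e-04 1.5657e+00] F [ 0.9 -0.6 -0.2] GO lin [4.524 2.241 0.149] twist -0.051
```

```bash
python3 -m handwheel '{"jaw":[1,1,1,1,1],"linear":[[4.52,2.24,0.15],[4.52,2.24,0.15],[4.52,2.24,0.15],[4.52,2.24,0.15],[4.52,2.24,0.15]],"twist":[-0.05,-0.05,-0.05,-0.05,-0.05]}' >/dev/null
python3 - <<'E'
from h import *; togo(.58,.2,.38,1.571)
c=arm.capture("wrist"); print(c["vertical_fov"],c["cx"],c["cy"],c["view"]); o,_=ray(c,1,1); print(o)
cv2.imwrite("pics/w1.png",c["img"][:,:,::-1])
E
```

```text
t 2.02 tcp [0.5794 0.1982 0.3793] rot [-3.1401e+00  1.1000e-03  1.5722e+00] F [ 0.1 -0.7  0.5] GO lin [ 0.045  0.014 -0.017] twist 0.011
65.70646984690485 278.97848216260996 210.52479629048503 [[ 0.999996    0.00179398 -0.00218849 -0.57915937]
 [ 0.00231307 -0.96371213  0.26693366  0.16880102]
 [-0.0016302  -0.26693765 -0.96371242  0.42080156]
 [ 0.          0.          0.          1.        ]]
[0.57945259 0.27604237 0.35920554]
```

View pics/w1.png

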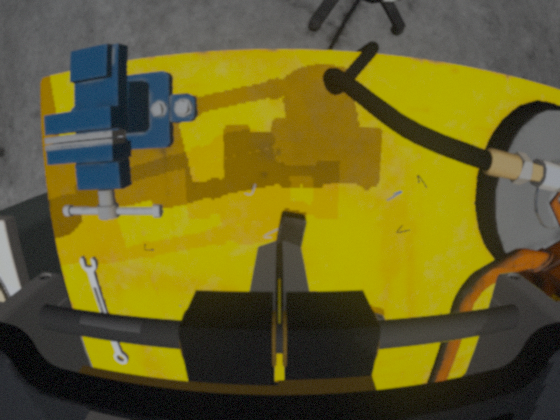

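The hand hides the block in this view; the camera sits on the tool +x side. I'll turn to yaw 0 so the camera looks over both the block and the lane.

```bash
python3 -c "
from h import *; togo(.46,.06,.38,0)"
python3 -m handwheel '{"jaw":[1,1,1,1,1],"linear":[[-3.4,-3,0],[-3.4,-3,0],[-3.4,-3,0],[-3.4,-3,0],[-3.4,-3,0]],"twist":[8.5,8.5,8.5,8.5,8.5]}' >/dev/null
python3 -m handwheel '{"jaw":[1,1,1,1,1],"linear":[[0,0,0],[0,0,0],[0,0,0],[0,0,0],[0,0,0]],"twist":[6.5,6.5,6.5,6.5,6.5]}' >/dev/null
python3 - <<'E'
from h import *; togo(.46,.06,.38,0)
c=arm.capture("wrist"); import pickle; pickle.dump(c,open("w2.pkl","wb"))
cv2.imwrite("pics/w2.png",c["img"][:,:,::-1])
E
```

```text
t 2.08 tcp [0.5791 0.1972 0.3796] rot [-3.1400e+00  1.4000e-03  1.5709e+00] F [-0.5  0.4 -0. ] GO lin [-3.430e+00 -2.977e+00 -1.000e-03] twist 15.001
t 3.33 tcp [0.4583 0.0605 0.3804] rot [ 3.1409e+00  0.0000e+00 -1.0000e-03] F [-0.5 -0.6 -0.3] GO lin [0.041 0.011 0.009] twist -0.009
```

View pics/w2.png

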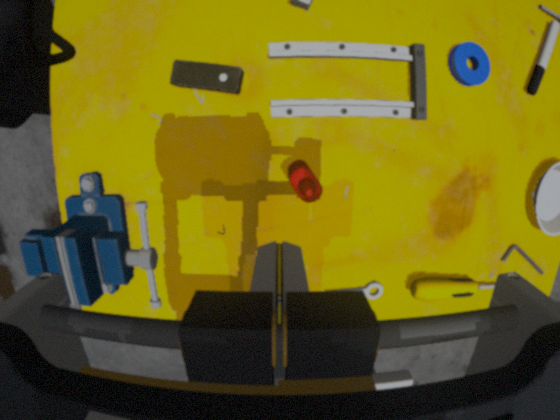

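Block at about (207,77), rails from (268..412, 50) and (270..412, 108), stop at (418,82). I'll enlarge this for corner picking.

Run:
```python
import pickle,cv2
c=pickle.load(open("w2.pkl","rb")); i=c["img"][30:130,160:435,::-1]
i=cv2.resize(i,(792,288),interpolation=cv2.INTER_CUBIC); cv2.imwrite("pics/w2c.png",i)
```

```text
(no output)
```

View pics/w2c.png

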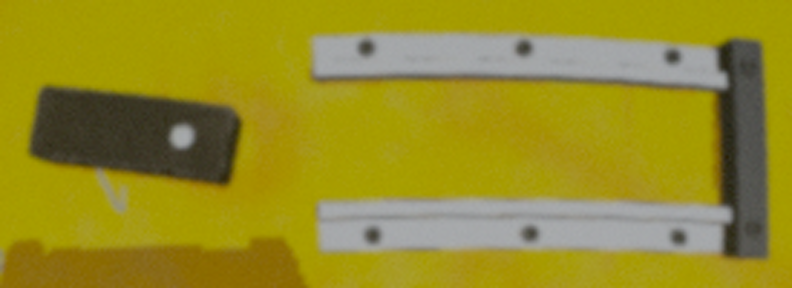

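```bash
cat >> h.py <<'E'
from scipy.optimize import minimize,least_squares
def fitblock(c,fish,guess,S=6,m=30):
    "silhouette fit of block; guess = world x,y, angle of long axis"
    l=np.array([[a*.0375,b*.014,z] for a in(-1,1) for b in(-1,1) for z in(0,.024)])
    def hull(p):
        ca,sa=np.cos(p[2]),np.sin(p[2])
        q=np.array([proj(c,np.array([p[0]+ca*a-sa*b,p[1]+sa*a+ca*b,z]),fish) for a,b,z in l])
        return q
    q=hull(guess); u0,v0=(q.min(0)-m).clip(0).astype(int); u1,v1=(q.max(0)+m).astype(int)
    im=c["img"][v0:v1,u0:u1].astype(np.float32)
    sat=im.max(2)-im.min(2); w=cv2.resize((sat<60).astype(np.float32),None,fx=S,fy=S,interpolation=cv2.INTER_LINEAR)
    sm=cv2.resize(sat,None,fx=S,fy=S,interpolation=cv2.INTER_CUBIC); g=(sm<(np.median(sat)+20)/2).astype(np.uint8)
    n,lab,st,ce=cv2.connectedComponentsWithStats(g)
    k=min((i for i in range(1,n) if st[i][4]>200),key=lambda i:np.hypot(*(ce[i]/S+[u0,v0]-q.mean(0)))); g=(lab==k).astype(np.uint8)
    def cost(p):
        h=cv2.convexHull(((hull(p)-[u0,v0]+.5)*S-.5).astype(np.float32)*16).round().astype(np.int32)
        r=np.zeros_like(g); cv2.fillConvexPoly(r,h,1,shift=4); return float((r^g).sum())
    sim=np.array([guess]*4,float); sim[1,0]+=.006; sim[2,1]+=.006; sim[3,2]+=.12
    r=minimize(cost,guess,method="Nelder-Mead",options=dict(initial_simplex=sim,maxiter=400,xatol=1e-5,fatol=1))
    return r.x,r.fun/g.sum()
def inlane(L,p):
    d=np.array(p[:2])-L[:2]; ex=np.array([np.cos(L[2]),np.sin(L[2])])
    a=(p[2]-L[2]+np.pi/2)%np.pi-np.pi/2
    return np.round([ex@d*1e3,(-ex[1]*d[0]+ex[0]*d[1])*1e3,a*1e3],1)
E
python3 - <<'E'
from h import *; import pickle
c=pickle.load(open("w2.pkl","rb"))
def w(U,V,z): return onplane(c,(U+.5)/2.88-.5+160,(V+.5)/2.88-.5+30,z,True)
A=[w(313,80,0),w(520,81,0),w(727,89,0)]; B=[w(319,201,.012),w(525,202,.012),w(731,209,.012)]
M=[w(313,37,.003),w(318,203,.012),w(321,250,0)]; S=[w(727,45,.018),w(731,150,.018),w(737,255,.018)]
for n,P in zip("ABMS",(A,B,M,S)): print(n,np.round(P,4).tolist())
# +y (rail_a) is left of heading -y => +x world: rail A upper
def res(L):
    ex=np.array([np.cos(L[2]),np.sin(L[2])]); ey=np.array([-ex[1],ex[0]]); o=L[:2]
    return [(p-o)@ey-.024 for p in A]+[(p-o)@ey+.024 for p in B]+[(p-o)@ex for p in M]+[(p-o)@ex-.16 for p in S]
r=least_squares(res,[.58,.07,-1.57]); L=r.x; print("lane",L.round(4),"res mm",(r.fun*1e3).round(1)); np.save("lane.npy",L)
b,f=fitblock(c,True,[.584,.135,1.8-3.14]); print("block wrist",b.round(4),f,inlane(L,b))
t=arm.capture("top"); b,f=fitblock(t,False,[.584,.135,1.8-3.14]); print("block top",b.round(4),f,inlane(L,b))
s=arm.capture("scene"); b,f=fitblock(s,False,[.584,.135,1.8-3.14]); print("block scene",b.round(4),f,inlane(L,b))
for n,a,q in (("mouthA",[0,.024,0],0),("mouthB",[0,-.024,.012],0)):
    ex=np.array([np.cos(L[2]),np.sin(L[2])]); P=np.r_[L[:2]+a[1]*np.array([-ex[1],ex[0]]),a[2]]; print(n,"top px",np.round(proj(t,P),1),"scene px",np.round(proj(s,P),1))
E
```

```text
A [[0.6094, 0.0722], [0.6109, -0.007], [0.6156, -0.093]]
B [[0.561, 0.0696], [0.562, -0.0065], [0.5648, -0.0895]]
M [[0.626, 0.0721], [0.5602, 0.07], [0.5429, 0.0692]]
S [[0.6295, -0.0858], [0.5874, -0.0868], [0.5467, -0.09]]
lane [ 0.5845  0.0716 -1.5366] res mm [ 0.9 -0.3  1.4  0.4 -1.2 -1.2  0.9  0.8  1.  -1.2 -1.6  0.2]
block wrist [ 0.5888  0.1383 -1.7628] 0.08763713259817488 [ -66.5    6.5 -226.2]
block top [ 0.5859  0.1389 -1.7512] 0.05020516533912624 [ -67.3    3.7 -214.6]
block scene [ 0.5901  0.1375 -1.7832] 0.09283612562301087 [ -65.6    7.8 -246.7]
mouthA top px [223.5 192.7] scene px [255.9 189. ]
mouthB top px [223.  213.1] scene px [235.9 194.6]
```

```bash
cat >> h.py <<'E'
def togoL(xl,yl,ztip):
    L=np.load("lane.npy"); ex=np.array([np.cos(L[2]),np.sin(L[2])]); ey=np.array([-ex[1],ex[0]])
    o=arm.get_obs(); d=o["tcp_pos"][:2]-L[:2]; print("now lane mm",(ex@d*1e3).round(1),(ey@d*1e3).round(1),"tip z",round(o["tcp_pos"][2]*1e3-199,1))
    w=L[:2]+(ex*xl+ey*yl)/1e3; togo(w[0],w[1],.199+ztip/1e3,L[2]+np.pi)
def look():
    L=np.load("lane.npy"); Lt=L-[.0026,0,0]; g=np.load("blk.npy"); t=arm.capture("top")
    b,f=fitblock(t,False,g); np.save("blk.npy",b); print("block in lane (top)",inlane(Lt,b),"misfit",round(f,3))
E
python3 -c "
from h import *; np.save('blk.npy',[.5859,.1389,-1.7512]); togoL(-76,46,100)"
```

```text
now lane mm 6.2 -125.9 tip z 181.2
t 3.48 tcp [0.4589 0.0611 0.3802] rot [ 3.1413e+00 -1.0000e-04  1.0000e-04] F [ 0.4 -0.3 -0.6] GO lin [ 4.224 -2.202  2.031] twist -15.326
```

```bash
python3 -m handwheel '{"jaw":[1,1,1,1,1],"linear":[[4.22,-2.2,0],[4.22,-2.2,0],[4.22,-2.2,0],[4.22,-2.2,2.03],[4.22,-2.2,2.03]],"twist":[-8.5,-8.5,-8.5,-8.5,-8.5]}' >/dev/null
python3 -m handwheel '{"jaw":[1,1,1,1,1],"linear":[[0,0,0],[0,0,0],[0,0,0],[0,0,0],[0,0,0]],"twist":[-6.83,-6.83,-6.83,-6.83,-6.83]}' >/dev/null
python3 -c "
from h import *; togoL(-76,46,8)"
```

```text
now lane mm -76.3 46.3 tip z 99.8
t 4.72 tcp [0.6282 0.1495 0.2988] rot [-3.1413e+00  2.0000e-04  1.6039e+00] F [-0.6 -0.   0. ] GO lin [-0.008 -0.008  2.294] twist -0.01
```

```bash
python3 -m handwheel '{"jaw":[1,1,1,1,1],"linear":[[0,0,1.2],[0,0,2.2],[0,0,2.29],[0,0,2.29],[0,-0.1,2.29]],"twist":[0,0,0,0,0]}' >/dev/null
python3 -m handwheel '{"jaw":[1,1,1,1,1],"linear":[[0,-0.07,0],[0,-0.14,0],[0,-0.21,0],[0,-0.28,0],[0,-0.34,0]],"twist":[0,0,0,0,0]}'
python3 -c "
from h import *; togoL(-76,28.5,8)"
python3 -m handwheel '{"jaw":[1,1,1,1,1],"linear":[[0,0,0],[0,0.4,0],[0,0.4,-1.2],[1.5,0.4,-3],[3,0.4,-3]],"twist":[0,0,0,0,0]}' >/dev/null
python3 - <<'E'
from h import *; look()
t=arm.capture("top")["img"][165:265,130:310,::-1]; cv2.imwrite("pics/t2.png",cv2.resize(t,None,fx=4,fy=4))
E
```

```text
clock: 5.98
tcp_pos: [0.6107, 0.1491, 0.2073]
tcp_rot: [3.141, 0.0, 1.605]
ft_force: [0.6, 0.5, 0.6]
opening: 0.0004
grip_force: 0.4
now lane mm -76.6 28.8 tip z 8.3
t 5.97 tcp [0.6107 0.1491 0.2073] rot [3.1412 0.     1.6051] F [0.6 0.5 0.6] GO lin [-0.015 -0.007  0.008] twist 0.0
block in lane (top) [-65.4   0.3 -73.5] misfit 0.058
```

View pics/t2.png

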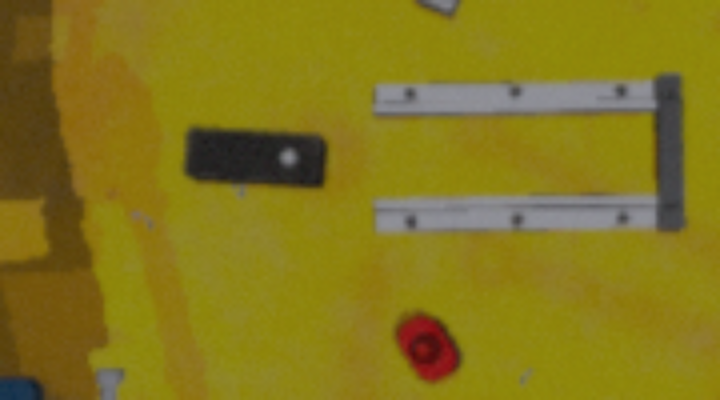

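The block is now near y≈0.3 mm and -0.07 rad, at picture (256,158) against a lane centre of about row 158. Next I'll push from behind with the flat fingers.

```bash
python3 -c "
from h import *; togoL(-125,1,10)"
```

```text
now lane mm -181.5 44.9 tip z 125.2
t 6.7 tcp [0.6231 0.2545 0.3242] rot [ 3.1363 -0.0045  1.6097] F [-0.8  0.1 -0.8] GO lin [-1.42  -1.118  2.867] twist 0.044
```

```bash
python3 -m handwheel '{"jaw":[1,1,1],"linear":[[-0.6,-1.1,0],[-0.6,-1.1,0],[-0.6,-1.1,0]],"twist":[0,0,0]}' >/dev/null; python3 -c "
from h import *; togoL(-125,1,10)"
```

```text
now lane mm -152.0 1.1 tip z 122.1
t 7.08 tcp [0.5804 0.2236 0.3211] rot [3.1412e+00 2.0000e-04 1.6047e+00] F [ 0.1  0.2 -0.1] GO lin [-0.676 -0.003  2.802] twist -0.004
```

```bash
python3 -m handwheel '{"jaw":[1,1,1,1,1],"linear":[[0,0,1.4],[0,0,2.6],[0,0,2.8],[-0.4,0,2.8],[-0.68,0,2.8]],"twist":[0,0,0,0,0]}' >/dev/null
python3 -m handwheel '{"jaw":[1,1,1,1,1],"linear":[[-0.15,0,0],[-0.3,0,0],[-0.4,0,0],[-0.5,0,0],[-0.6,0,0]],"twist":[0,0,0,0,0]}' >/dev/null
python3 -m handwheel '{"jaw":[1,1,1,1,1],"linear":[[-0.1,0,0],[-0.2,0,0],[-0.3,0,0],[-0.4,0,0],[-0.5,0,0]],"twist":[0,0,0,0,0]}'
python3 -m handwheel '{"jaw":[1,1,1,1,1],"linear":[[0,0,0],[0.5,0,0],[1.5,0,-1],[2.5,0,-2],[2.5,0,-2]],"twist":[0,0,0,0,0]}' >/dev/null
python3 - <<'E'
from h import *; np.save("blk.npy",[.581,.1,-1.53]);look();togoL(-70,1,10)
t=arm.capture("top")["img"][165:265,130:310,::-1]; cv2.imwrite("pics/t3.png",cv2.resize(t,None,fx=4,fy=4))
E
```

```text
clock: 8.95
tcp_pos: [0.5826, 0.1525, 0.2092]
tcp_rot: [-3.142, 0.0, 1.605]
ft_force: [-0.9, 2.2, 0.8]
opening: 0.0005
grip_force: 0.6
block in lane (top) [-34.9   2.3  -0.6] misfit 0.034
now lane mm -183.4 0.6 tip z 91.4
t 9.62 tcp [0.5789 0.2549 0.2904] rot [ 3.1387e+00 -5.0000e-04  1.6083e+00] F [-1.4  0.3 -1.3] GO lin [-2.836 -0.006  2.034] twist 0.032
```

View pics/t3.png

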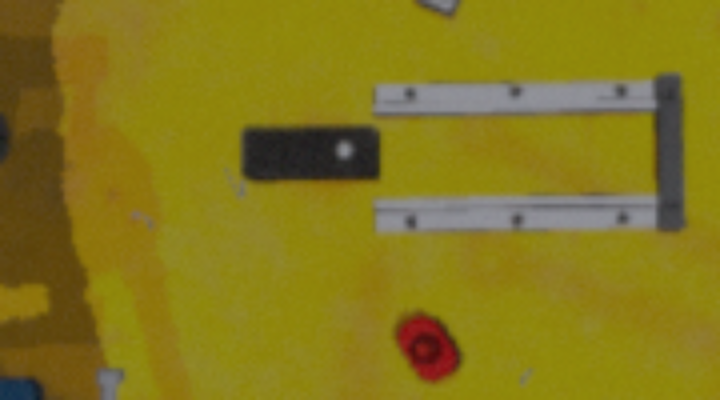

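```bash
python3 -m handwheel '{"jaw":[1,1],"linear":[[1,0.04,0],[1,0.04,0]],"twist":[0,0]}' >/dev/null; python3 -c "
from h import *; togoL(-90,2,10)"
```

```text
now lane mm -222.1 1.8 tip z 88.1
t 9.93 tcp [0.5788 0.2936 0.2871] rot [-3.1383e+00  9.0000e-04  1.6064e+00] F [ 0.3  0.6 -0.3] GO lin [-3.3    0.006  1.955] twist 0.013
```

```bash
python3 -m handwheel '{"jaw":[1,1,1,1,1],"linear":[[-1.2,0,0.9],[-1.6,0,1.95],[-2.4,0,1.95],[-3,0,1.95],[-3.3,0,1.95]],"twist":[0,0,0,0,0]}' >/dev/null; python3 -c "
from h import *; togoL(-90,2,10)"
python3 -m handwheel '{"jaw":[1,1,1,1,1],"linear":[[-0.1,0,0],[-0.2,0,0],[-0.3,0,0],[-0.45,0,0],[-0.6,0,0]],"twist":[0,0,0,0,0]}' | grep force
python3 -m handwheel '{"jaw":[1,1,1,1,1],"linear":[[-0.15,0,0],[-0.3,0,0],[-0.45,0,0],[-0.6,0,0],[-0.75,0,0]],"twist":[0,0,0,0,0]}' | grep force
python3 -c "
from h import *; togoL(40,2,10)
np.save('blk.npy',[.583,.082,-1.5366]); look()"
```

```text
now lane mm -86.8 1.7 tip z 10.9
t 10.55 tcp [0.5832 0.1584 0.2099] rot [-3.1383e+00  1.1000e-03  1.6028e+00] F [-0.4  0.2 -0.5] GO lin [0.08  0.008 0.023] twist -0.021
ft_force: [-0.2, 0.7, -0.3]
grip_force: 0.3
ft_force: [-0.4, 0.3, -0.5]
grip_force: 0.3
now lane mm -34.8 2.4 tip z 12.2
t 11.8 tcp [0.5858 0.1065 0.2112] rot [-3.1416e+00  1.0000e-04  1.6050e+00] F [-0.4  0.3 -0.5] GO lin [-1.871 -0.011  0.056] twist 0.0
block in lane (top) [-13.8   3.8 -92.6] misfit 0.833
```

```bash
python3 -m handwheel '{"jaw":[1,1,1,1,1],"linear":[[0,0,0],[0.6,0,0],[1.8,0,-1],[2.8,0,-2],[3.6,0,-2]],"twist":[0,0,0,0,0]}' >/dev/null
python3 -m handwheel '{"jaw":[1,1],"linear":[[0,0,0],[0,0,0]],"twist":[0,0]}' >/dev/null
python3 -c "
from h import *
np.save('blk.npy',[.583,.060,-1.5366]); look(); togoL(-45,2.4,12)"
```

```text
block in lane (top) [11.9  2.3 -3.2] misfit 0.037
now lane mm -178.4 2.2 tip z 91.5
t 12.78 tcp [0.5806 0.2499 0.2905] rot [-3.1401e+00  1.2000e-03  1.6048e+00] F [ 0.1 -0.4 -0.6] GO lin [-3.332  0.009  1.992] twist -0.003
```

```bash
python3 -m handwheel '{"jaw":[1,1,1,1,1],"linear":[[-1.2,0,0.9],[-1.6,0,1.99],[-2.4,0,1.99],[-3,0,1.99],[-3.33,0,1.99]],"twist":[0,0,0,0,0]}' >/dev/null
python3 -m handwheel '{"jaw":[1,1,1,1,1],"linear":[[-0.1,0,0],[-0.2,0,0],[-0.3,0,0],[-0.45,0,0],[-0.6,0,0]],"twist":[0,0,0,0,0]}' | grep ft_
python3 -m handwheel '{"jaw":[1,1,1,1,1],"linear":[[-0.15,0,0],[-0.3,0,0],[-0.45,0,0],[-0.6,0,0],[-0.75,0,0]],"twist":[0,0,0,0,0]}' | grep ft_
python3 -m handwheel '{"jaw":[1,1,1,1,1],"linear":[[-0.15,0,0],[-0.3,0,0],[-0.45,0,0],[-0.6,0,0],[-0.75,0,0]],"twist":[0,0,0,0,0]}' | grep ft_
python3 -c "
from h import *; togoL(70,2.4,12)"
```

```text
ft_force: [0.3, 0.7, 0.4]
ft_force: [-0.5, 1.5, 1.7]
ft_force: [0.0, 1.3, 1.0]
now lane mm 38.4 2.4 tip z 12.6
t 15.28 tcp [0.5883 0.0334 0.2116] rot [3.1416e+00 1.0000e-04 1.6051e+00] F [0.  1.3 1. ] GO lin [-0.791 -0.001  0.016] twist 0.001
```

```bash
python3 -m handwheel '{"jaw":[1,1,1,1,1],"linear":[[-0.15,0,0],[-0.3,0,0],[-0.45,0,0],[-0.6,0,0],[-0.75,0,0]],"twist":[0,0,0,0,0]}' | grep ft_
python3 -m handwheel '{"jaw":[1,1,1,1],"linear":[[-0.03,0,0],[-0.06,0,0],[-0.09,0,0],[-0.12,0,0]],"twist":[0,0,0,0]}' | grep ft_
python3 -c "
from h import *; togoL(76,2.4,12)"
```

```text
ft_force: [1.3, 0.2, 0.3]
ft_force: [-0.2, 2.0, 0.7]
now lane mm 72.7 2.4 tip z 12.6
t 16.4 tcp [ 0.5894 -0.001   0.2116] rot [-3.1416e+00  1.0000e-04  1.6054e+00] F [-0.2  2.   0.7] GO lin [-0.083 -0.001  0.016] twist 0.003
```

```bash
for i in 1; do python3 -m handwheel '{"jaw":[1,1],"linear":[[-0.02,0,0],[-0.03,0,0]],"twist":[0,0]}' | grep -E "ft_|tcp_pos"; python3 -m handwheel '{"jaw":[1,1],"linear":[[-0.02,0,0],[-0.03,0,0]],"twist":[0,0]}' | grep -E "ft_|tcp_pos"; done
```

```text
tcp_pos: [0.5895, -0.0023, 0.2116]
ft_force: [-0.4, 1.7, 0.0]
tcp_pos: [0.5895, -0.0035, 0.2116]
ft_force: [-0.0, 2.0, 0.7]
```

```bash
python3 -m handwheel '{"jaw":[1,1],"linear":[[-0.015,0,0],[-0.025,0,0]],"twist":[0,0]}' | grep -E "ft_|tcp_pos"; python3 -m handwheel '{"jaw":[1,1],"linear":[[-0.01,0,0],[-0.02,0,0]],"twist":[0,0]}' | grep -E "ft_|tcp_pos"
```

```text
tcp_pos: [0.5896, -0.0045, 0.2116]
ft_force: [0.1, 1.9, 1.3]
tcp_pos: [0.5896, -0.005, 0.2116]
ft_force: [-0.2, 1.5, 0.6]
```

```bash
python3 -m handwheel '{"jaw":[1,1],"linear":[[-0.01,0,0],[-0.02,0,0]],"twist":[0,0]}' | grep -E "ft_|tcp_pos"; python3 -m handwheel '{"jaw":[1,1],"linear":[[-0.01,0,0],[-0.02,0,0]],"twist":[0,0]}' | grep -E "ft_|tcp_pos"
```

```text
tcp_pos: [0.5896, -0.0053, 0.2117]
ft_force: [0.2, 5.9, 0.4]
tcp_pos: [0.5896, -0.0056, 0.2116]
ft_force: [0.2, 7.5, 1.7]
```

Force has risen to 7.5 N, so the block is home. Retreating straight back, then up.

```bash
python3 -m handwheel '{"jaw":[1,1,1,1,1],"linear":[[0.1,0,0],[0.5,0,0],[1.2,0,-1],[2.2,0,-2],[3.2,0,-3]],"twist":[0,0,0,0,0]}' >/dev/null
python3 -m handwheel '{"jaw":[1,1,1,1,1],"linear":[[1.2,0,0],[2,0,0],[2,0,0],[2,0,0],[2,0,0]],"twist":[0,0,0,0,0]}' | grep -E "ft_|tcp_pos"
python3 - <<'E'
from h import *; togoL(0,0,100)
t=arm.capture("top")["img"][165:265,130:310,::-1]; cv2.imwrite("pics/t4.png",cv2.resize(t,None,fx=4,fy=4))
E
```

```text
tcp_pos: [0.5826, 0.2001, 0.3315]
ft_force: [0.7, -0.8, -0.1]
now lane mm -128.4 2.4 tip z 132.5
t 19.15 tcp [0.5826 0.2001 0.3315] rot [-3.1412e+00  8.0000e-04  1.6040e+00] F [ 0.7 -0.8 -0.1] GO lin [-3.211 -0.058  0.814] twist -0.01
```

View pics/t4.png

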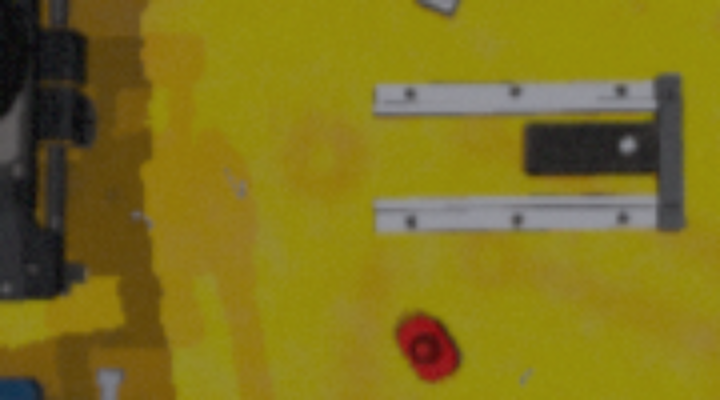

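The block sits straight against the stop (picture columns 525–657), clear of both rails, and the hand is away at the left.

```bash
python3 -c "
from bench import arm; print(arm.hand_in())"
```

```text
the job is handed in; nothing more can be done
None
```

I pushed the block straight down the lane and home against the stop; the last picture shows it clear of both rails with the hand away. The job was handed in after about 19 s, and no verdict came back.

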